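# Hang the steaming rack up to drip

### The arm

A 7-joint arm with a two-finger parallel gripper is mounted at the origin on the work surface. World frame = base frame: x ahead of the robot, y to its left, z up, the work surface at z = 0. Lengths are in m, angles in rad, forces in N, time in s.
With the tool pointing down it reaches from about 0.35 to 0.9 m from the base axis. Payload 19.9 kg.
Tool frame: the origin (TCP) lies between the finger pads; the fingertips stand 19 mm ahead of it and the grasp point (between the pads) is the TCP; z points along the fingers, y is the direction in which the jaws open and shut (so a half turn about z gives the same grasp; the last joint's range is limited). The gripper opens to 94 mm and grips with 3 to 60 N. Pads are 16 mm wide; open, the fingers measure 119 mm over their backs; the gripper's body (75 mm by 177 mm) begins 78 mm behind the grasp point.
Start: joints at [1.254, 0.417, -0.01, 1.614, 0.005, 1.111, -0.053], TCP at [0.17, -0.601, 0.224] pointing down, gripper open.
Joint ranges: [-2.81, 2.81], [-0.39, 2.02], [-1.27, 1.25], [0.06, 2.57], [-1.19, 4.33], [0.19, 2], [-2.82, 2.82]. Speed limits (rad/s): [1.89, 1.89, 2.39, 2.39, 3.01, 3.01, 3.01].

### API

Orientations are given as a 3x3 rotation matrix whose columns are the frame's x, y, z axes.
In Python, from rig import robot gives the robot as it stands. Calls block until the motion is done:
- robot.move_ptp(position, orientation): joint-space move of the TCP to a pose.
- robot.move_linear(position, velocity=0.15, frame=None, threshold=None): straight line of the TCP; frame=None keeps the orientation; velocity is the mean speed in m/s. With threshold (N) it stops when the force on the tool has changed by that much, and returns True; else False.
- robot.goto_joints(angles): joint-space move.
- robot.gripper_to(opening): finger opening in m; the grip force is fixed at half the most; returns when the fingers have stopped.
- robot.pause(seconds).
- robot.ik(position, orientation): joint angles nearest the present ones, or None.
- robot.get_state(): the state.
- robot.grab_frame(name): name is "scene" or "top" or "wrist"; returns the picture (480x640x3 uint8, red, green, blue); there is no depth.
- robot.camera_info(name): a dict with "fx", "fy", "cx", "cy" (pixels), "rvec" (rotation vector, rad) and "tvec" (3), from world to camera coordinates, as OpenCV has them. Camera axes: x right, y down, z forward; pixel columns grow to the right and rows downward; lengths in m; the calibration is good to about 2 mm. The wrist camera is an equidistant fisheye: a pixel r from the principal point sees the ray r / f radians off the axis. A picture is of the moment at which its call begins: read the wrist's pose just before it. camera_info takes no time and is no camera call; for the wrist camera it gives the pose at the moment of the call.
A pose or a line that the arm cannot do raises robot.PlanningError and nothing moves.
- robot.sign_off(): hands the job in, once; it reports no verdict.
The state is a dict: "time": time; "qpos": joint angles; "joint_vel": joint speeds; "effort": joint torques, N m; "ee_pos": TCP position; "tool_rot": TCP orientation; "force": force on the tool from outside, world axes, zero at the start; "moment": the same for the moment, N m; "opening": finger opening in m.
Only numpy, scipy, OpenCV 4.12 (cv2) and the standard library are available. Lean on these libraries where they do the work, as an engineer would, in place of code of your own. Each camera call takes 0.05 s, during which the arm holds its last target. There are 200 camera calls.

### The job

Steaming is over and the pot is cool: lift the red lid off the pot by its knob and set it down, knob up, in the middle of the round cork mat. Then take the steel steaming rack out of the pot and hang it astride the middle of the drying bar, one leg each side and its length along the bar. Lower both things until they rest before letting go (no dropping), and leave the pot and everything else standing where it is.

Things in the scene. Friction and masses are not known exactly. Their poses are not given: they have to be found in the camera images.
- lid: Round red enamelled pot lid, 204 across, 0.55 kg. Origin at the centre of its underside, z up through the knob. A 176-wide locating flange, 6 deep, drops loosely into the pot (7 play), so the 204 rim sits 6 above the origin; the dome rises to 30 above the origin at the stem. It starts on the pot. (Lengths in mm.)
- lid_knob (a point): Middle of the lid's black cylindrical knob, 52 above the lid's origin on its axis. The knob is 36 across and 20 tall (42 to 62 above the lid's origin), on an 18 wide stem. (Lengths in mm.)
- pot: Round red enamelled casserole, outside 200 across, 105 tall, wall 5, floor 6 thick (inside 190 across), 2.4 kg, loose, standing on a slate-dark disc 12 thick. Origin at the centre of its underside. Two loop handles at its +x and -x sides, reaching 133 from the axis at 82 height. (Lengths in mm.)
- rack: Steel steaming rack, an inverted U standing on its two legs on the pot's floor under the lid, 0.26 kg. 100 long along its x, 46 wide over the outer leg faces along its y, 85 tall. Legs and slotted top are plate 3 thick, so the gap between the legs is 40; a foot rod 8 thick along the bottom of each leg makes the foot 56 wide. Origin on the level of the feet, at the centre; z up. (Lengths in mm.)
- rack_saddle (a point): Centre of the underside of the rack's top plate, 82 above the rack's origin: the place that rests on the bar. (Lengths in mm.)
- dryer: Drying stand, fixed: white drip tray 270 (its x) by 150 (its y) with walls 16 high, and two dark posts 16 thick at x = -120 and +120 that carry the horizontal drying bar along its x. Nothing stands above the bar. Origin at the centre of the tray's underside. (Lengths in mm.)
- bar_mid (a point): Middle of the drying bar, on its axis, 140 above the worktop. The bar is 16 thick and runs along x of the stand; its top is 148 above the worktop. (Lengths in mm.)
- mat_top (a point): Centre of the top face of the round cork mat, 230 across and 6 thick, fixed on the worktop: the place for the lid. (Lengths in mm.)
- mug: Bystander: blue ceramic mug, 80 across, 95 tall, on the worktop beyond the mat; origin centre of underside. (Lengths in mm.)
- mill: Bystander: dark wooden pepper mill, 54 across, 150 tall; origin centre of underside. (Lengths in mm.)
- fruit: Bystander: white plate of fruit, 210 across, about 100 tall; origin centre of underside. (Lengths in mm.)
- soap: Bystander: green dish-soap bottle, 64 across, 170 tall; origin centre of underside. (Lengths in mm.)
- jar: Bystander: glass storage jar with steel cap, 72 across, 100 tall; origin centre of underside. (Lengths in mm.)
- salt: Bystander: small white ceramic salt shaker with steel top, 40 across, 65 tall, on the robot's side of the mat; origin centre of underside. (Lengths in mm.)
Things that resemble listed ones, but are neither listed nor needed, are in the scene too. Leave any turquoise look-alike of the lid alone.

How it is judged:
By the outcome, as a careful person would: the job done as asked, in the order asked, and still so for the second after the job is handed in, with the robot touching nothing.
It also fails if it takes over 64 s, if anything falls off the work surface, if the arm or the gripper's body presses on something with over 40 N, if the wrist force passes 120 N, or if a joint passes its speed limit or range.

## Working session

There is one attempt and no reset: what is moved stays moved. The work goes in short steps, each a Python script; the robot and the scene stay as the last script left them, time stands still between calls to the robot, and variables do not carry over. Pictures are saved under pics/ and viewed, about 8 in all and at most 12, crops included, and the job is handed in when it is done.

```bash
mkdir -p pics; ls; python3 - <<'E'
from rig import robot
import cv2,numpy as np
for n in("scene","top"):
    cv2.imwrite(f"pics/{n}0.png",robot.grab_frame(n)[:,:,::-1]); c=robot.camera_info(n)
    R=cv2.Rodrigues(np.array(c["rvec"],float))[0]; print(n,c["fx"],c["cx"],c["cy"],"pos",-R.T@np.array(c["tvec"]),"fwd",R[2])
s=robot.get_state();print(s["time"],s["ee_pos"],s["tool_rot"],s["opening"])
E
```

```text
pics
scene 483.08660995438083 313.5672354225104 248.18177644135494 pos [ 0.85105486 -0.62401083  0.83409151] fwd [-0.33488767  0.63333569 -0.69766479]
top 437.4768268854318 312.4363677713839 246.5981516902572 pos [ 0.42653488 -0.00853764  1.05886071] fwd [ 0.08841864  0.02630044 -0.99573613]
0.1 [ 0.17009634 -0.60107823  0.22390198] [[ 9.62212896e-01  2.72297982e-01 -3.88798149e-04]
 [ 2.72298241e-01 -9.62212369e-01  1.01195392e-03]
 [-9.85533792e-05 -1.07958416e-03 -9.99999412e-01]] 0.09419623410362703
```

View pics/top0.png

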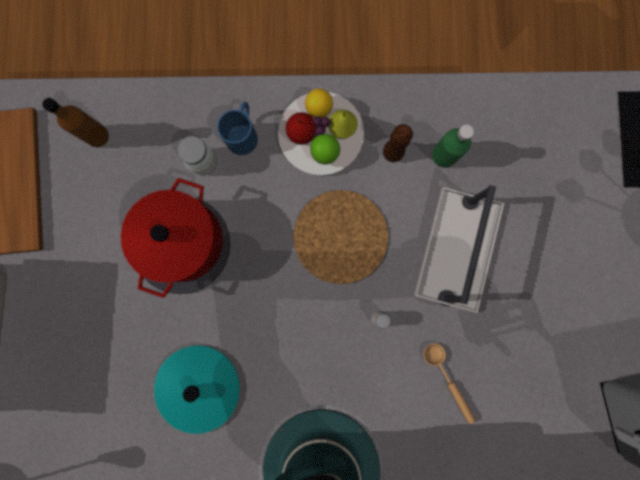

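View pics/scene0.png

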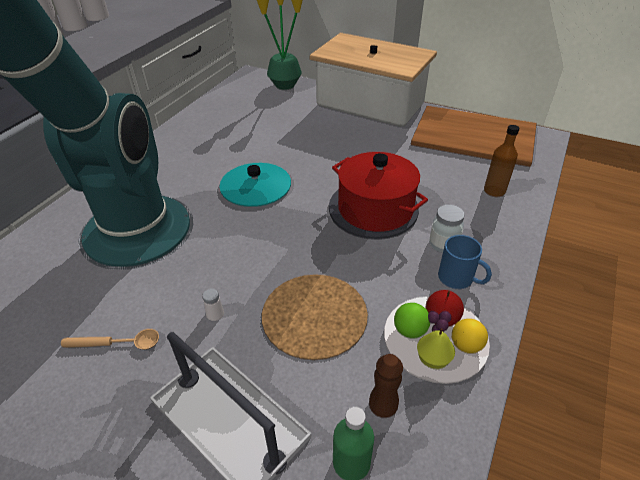

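The red pot with its lid is at top (160,235) and scene (380,185). The turquoise look-alike at top (197,390), scene (255,183) is not the one meant, because it isn't red and isn't on the pot. The mat is at top (341,236), and the bar runs from about top (448,297) to (487,190). Next I measure.

```bash
cat > h.py <<'E'
import cv2,numpy as np
def cam(c):
    R=cv2.Rodrigues(np.array(c["rvec"],float))[0]; return R,-R.T@np.array(c["tvec"],float)
def rays(c,uv,fish=False):
    R,o=cam(c); uv=np.atleast_2d(np.array(uv,float))
    d=np.c_[(uv[:,0]-c["cx"])/c["fx"],(uv[:,1]-c["cy"])/c["fy"]]
    if fish:
        r=np.linalg.norm(d,axis=1,keepdims=True)+1e-12; d=np.c_[d/r*np.sin(r),np.cos(r)]
    else: d=np.c_[d,np.ones(len(d))]
    return o,d@R
def plane(c,uv,z,fish=False):
    o,d=rays(c,uv,fish); return o+d*((z-o[2])/d[:,2])[:,None]
def tri(c1,p1,c2,p2):
    A=np.zeros((3,3));b=np.zeros(3);L=[]
    for c,p in((c1,p1),(c2,p2)):
        o,d=rays(c,p); d=d[0]/np.linalg.norm(d[0]); M=np.eye(3)-np.outer(d,d); A+=M;b+=M@o;L.append((M,o))
    x=np.linalg.solve(A,b); return x,[np.linalg.norm(M@(x-o)) for M,o in L]
def blob(mask,near=None):
    n,l,s,ce=cv2.connectedComponentsWithStats(mask.astype(np.uint8))
    k=1+(np.argmax(s[1:,4]) if near is None else np.argmin(np.linalg.norm(ce[1:]-near,axis=1)+1e3*(s[1:,4]<15)))
    return l==k,ce[k],s[k]
def roi(m,x0,y0,x1,y1):
    o=np.zeros_like(m); o[y0:y1,x0:x1]=m[y0:y1,x0:x1]; return o
def down(yaw): # tool x at yaw, z down
    c,s=np.cos(yaw),np.sin(yaw); return np.array([[c,s,0],[s,-c,0],[0,0,-1.]])
E
python3 - <<'E'
from rig import robot
from h import *
np.set_printoptions(precision=4,suppress=True)
T=cv2.imread("pics/top0.png");S=cv2.imread("pics/scene0.png");ct=robot.camera_info("top");cs=robot.camera_info("scene")
mx=lambda I:I.max(2)
kt=blob(roi(mx(T)<40,140,215,185,255));ks=blob(roi(mx(S)<50,365,145,395,170))
print("knob px",kt[1],kt[2],ks[1],ks[2],"tri",tri(ct,kt[1],cs,ks[1]),"plane",plane(ct,kt[1],.165),plane(cs,ks[1],.163))
hs=cv2.cvtColor(T,cv2.COLOR_BGR2HSV)
def fit(c,m,z):
    cn=max(cv2.findContours(m.astype(np.uint8),0,1)[0],key=cv2.contourArea)
    P=plane(c,cn[:,0,:],z)[:,:2].astype(np.float32); return cv2.minEnclosingCircle(P),cv2.fitEllipse(P)
hss=cv2.cvtColor(S,cv2.COLOR_BGR2HSV)
f=lambda h:(h[...,0]>7)&(h[...,0]<22)&(h[...,1]>70)
print("mat",fit(ct,roi(f(hs),285,180,398,292),.006));print("mat s",fit(cs,roi(f(hss),250,265,380,365),.006))
r=lambda h:((h[...,0]<6)|(h[...,0]>174))&(h[...,1]>150)
print("pot/lid",fit(ct,cv2.morphologyEx(roi(r(hs),110,170,235,305).astype(np.uint8),cv2.MORPH_OPEN,np.ones((15,15))),.117))
# bar: top rows
bt=roi(mx(T)<75,425,185,510,310)
for y in range(192,306,8):
    x=np.flatnonzero(bt[y]); print(y,x.min() if len(x) else None,x.max() if len(x) else None,len(x),end=' | ')
o=np.hstack([cv2.resize(T[165:315,105:255],(400,400)),cv2.resize(T[175:325,400:550],(400,400))]);cv2.imwrite("pics/c1.png",o)
E
```

```text
knob px [159.3224 232.8178] [151 225  18  16 214] [379.8916 159.9096] [373 154  15  13 166] tri (array([0.5353, 0.3341, 0.1613]), [np.float64(0.0008926362975880039), np.float64(0.0008926362975880435)]) plane [[0.5356 0.3332 0.165 ]] [[0.5354 0.3309 0.163 ]]
mat (((0.5446600914001465, -0.04797448217868805), 0.11531427502632141), ((0.5452020168304443, -0.048227835446596146), (0.2262403964996338, 0.22780221700668335), 169.39976501464844))
mat s (((0.5456616282463074, -0.05164545774459839), 0.11519438773393631), ((0.5455560684204102, -0.05172323063015938), (0.2261105477809906, 0.22739356756210327), 25.776479721069336))
pot/lid (((0.5320614576339722, 0.3288711905479431), 0.10970472544431686), ((0.5342358946800232, 0.331722229719162), (0.20121201872825623, 0.20966839790344238), 150.4244384765625))
192 480 494 15 | 200 463 504 26 | 208 468 489 12 | 216 482 487 6 | 224 480 485 6 | 232 478 483 6 | 240 476 481 6 | 248 474 479 6 | 256 472 477 6 | 264 470 476 7 | 272 468 474 7 | 280 466 489 10 | 288 464 489 12 | 296 439 508 53 | 304 481 485 5 |
```

View pics/c1.png

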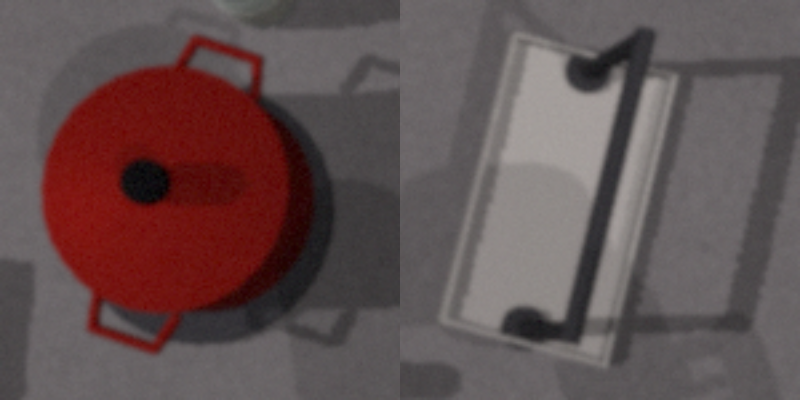

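```bash
python3 - <<'E'
from rig import robot
from h import *
np.set_printoptions(precision=4,suppress=True)
ct=robot.camera_info("top");cs=robot.camera_info("scene")
print("bar ends top",plane(ct,[[491,188],[466,301]],.14),"line",plane(ct,[[484.5,216],[471,268]],.14))
print("scene",plane(cs,[[172,338],[270,428]],.14))
B=plane(ct,[[478.7,245]],.14)[0]
for n,p in(("bar",[B[0],B[1],.42]),("knob",[.535,.3325,.36])):
    robot.move_ptp(p,down(0)); c=robot.camera_info("wrist"); im=robot.grab_frame("wrist")
    cv2.imwrite(f"pics/w_{n}.png",im[:,:,::-1]); np.save(f"w_{n}.npy",c,allow_pickle=True); s=robot.get_state();print(n,s["time"],s["ee_pos"],s["qpos"],c["fx"],cam(c)[1])
a=cv2.imread("pics/w_bar.png");b=cv2.imread("pics/w_knob.png");cv2.imwrite("pics/w12.png",cv2.resize(np.hstack([a,b]),(800,300),interpolation=cv2.INTER_AREA))
E
```

```text
bar ends top [[ 0.6312 -0.3615  0.14  ]
 [ 0.3943 -0.3018  0.14  ]] line [[ 0.5715 -0.3458  0.14  ]
 [ 0.4624 -0.3142  0.14  ]]
scene [[ 0.3969 -0.3009  0.14  ]
 [ 0.6329 -0.3654  0.14  ]]
bar 1.8833 [ 0.5098 -0.3327  0.4195] [ 0.6521  0.2877 -0.1652  1.3622  0.0471  1.4962 -1.0822] 371.64829954431775 [ 0.5757 -0.3322  0.5799]
knob 4.3083 [0.5356 0.3317 0.36  ] [-0.0564  0.4361 -0.7851  1.3968  0.3065  1.4331 -2.408 ] 371.64829954431775 [0.6014 0.3322 0.5204]
```

View pics/w12.png

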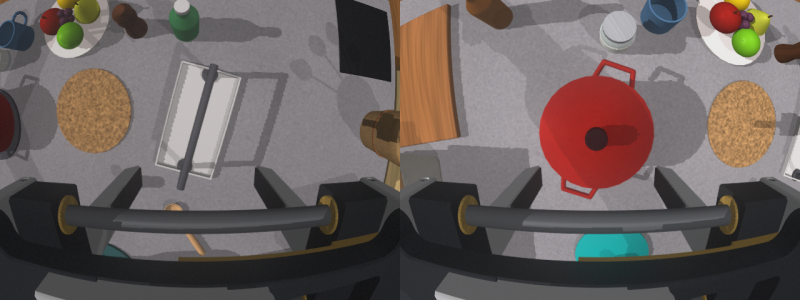

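```bash
python3 - <<'E'
from rig import robot
from h import *
np.set_printoptions(precision=4,suppress=True)
K=cv2.imread("pics/w_knob.png");ck=np.load("w_knob.npy",allow_pickle=True).item()
m,c,s=blob(roi(K.max(2)<75,285,195,345,250));print("knob",c,s)
for z in(.163,.173): print(plane(ck,c,z,True))
hs=cv2.cvtColor(K,cv2.COLOR_BGR2HSV)
red=cv2.morphologyEx(((((hs[...,0]<6)|(hs[...,0]>174))&(hs[...,1]>120))|m).astype(np.uint8),cv2.MORPH_CLOSE,np.ones((5,5)))
red=roi(red,200,90,430,330)
cn=max(cv2.findContours(cv2.morphologyEx(red,cv2.MORPH_OPEN,np.ones((25,25))),0,1)[0],key=cv2.contourArea)[:,0]
print("lid rim",cv2.minEnclosingCircle(plane(ck,cn,.118,True)[:,:2].astype(np.float32)))
B=cv2.imread("pics/w_bar.png");cb=np.load("w_bar.npy",allow_pickle=True).item()
d=B.max(2)<95; E=[]
for y in range(125,265,5):
    xs=np.flatnonzero(d[y]); x0=341-(y-106)*50/195; xs=xs[abs(xs-x0)<16]
    if len(xs): E.append((xs.mean(),y,len(xs)))
E=np.array(E);print(E[::4])
P=plane(cb,E[:,:2],.143,True);f=np.polyfit(P[:,0],P[:,1],1);print("bar yaw",np.arctan(f[0]),f,np.abs(np.polyval(f,P[:,0])-P[:,1]).max())
y0=[(x) for x in (.39,.51,.63)];print(np.polyval(f,y0))
print("ends",plane(cb,[[340.5,104],[291,302]],.14,True))
hb=cv2.cvtColor(B,cv2.COLOR_BGR2HSV);mm=roi((hb[...,0]>7)&(hb[...,0]<22)&(hb[...,1]>70),70,90,220,260)
cn=max(cv2.findContours(mm.astype(np.uint8),0,1)[0],key=cv2.contourArea)[:,0];print("mat",cv2.minEnclosingCircle(plane(cb,cn,.006,True)[:,:2].astype(np.float32)))
# tray corners via bright quad
w=roi((B.min(2)>125)&(hb[...,1]<40),240,85,400,300).astype(np.uint8);w=cv2.morphologyEx(w,cv2.MORPH_CLOSE,np.ones((25,25)))
cn=max(cv2.findContours(w,0,1)[0],key=cv2.contourArea)[:,0];r=cv2.minAreaRect(plane(cb,cn,.016,True)[:,:2].astype(np.float32));print("tray",r)
o=B[80:320,220:420];cv2.imwrite("pics/c2.png",cv2.resize(o,None,fx=2.5,fy=2.5))
for yaw in(0,-.26,-1.57,1.57,.8,-.8,3.14-.26):
    q=robot.ik([.535,.3325,.166],down(yaw));q2=robot.ik([.545,-.05,.06],down(yaw));q3=robot.ik([.512,-.333,.15],down(yaw));print(yaw,[None if a is None else round(a[6],2) for a in(q,q2,q3)])
E
```

```text
knob [313.9231 221.8718] [ 296  204   37   37 1053]
[[0.5346 0.3347 0.163 ]]
[[0.5365 0.3346 0.173 ]]
lid rim ((0.5344928503036499, 0.3352181315422058), 0.1091994121670723)
[[335.5 125.   22. ]
 [331.  145.   13. ]
 [325.5 165.   12. ]
 [320.  185.   13. ]
 [314.5 205.   12. ]
 [309.  225.   13. ]
 [303.5 245.   12. ]]
bar yaw -0.27420657927454056 [-0.2813 -0.1847] 0.0033441630262308064
[-0.2944 -0.3282 -0.3619]
ends [[ 0.634  -0.3603  0.14  ]
 [ 0.3889 -0.2992  0.14  ]]
mat ((0.5448664426803589, -0.04821646586060524), 0.11463673412799835)
tray ((0.5117509961128235, -0.3379579186439514), (0.2618664801120758, 0.3430516719818115), 89.98851776123047)
0 [np.float64(-2.5), np.float64(-1.95), np.float64(-1.3)]
-0.26 [np.float64(-2.74), np.float64(-2.18), np.float64(-1.54)]
-1.57 [np.float64(2.02), np.float64(-2.75), np.float64(-2.78)]
1.57 [np.float64(-1.08), np.float64(-0.51), np.float64(0.17)]
0.8 [np.float64(-1.77), np.float64(-1.2), np.float64(-0.54)]
-0.8 [np.float64(-2.82), np.float64(-2.68), np.float64(-2.06)]
2.88 [np.float64(0.1), np.float64(0.63), np.float64(1.31)]
```

View pics/c2.png

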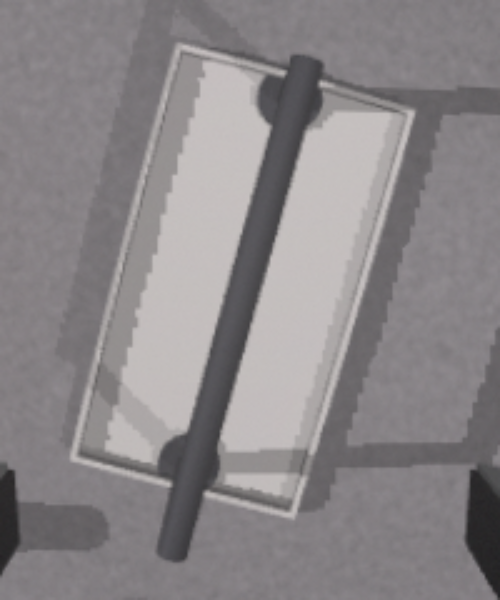

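```bash
python3 - <<'E'
from rig import robot
from h import *
np.set_printoptions(precision=4,suppress=True)
cb=np.load("w_bar.npy",allow_pickle=True).item()
g=lambda p:np.array(p,float)/2.5+[220,80]
e=plane(cb,g([[306,58],[172,558]]),.14,True);t=plane(cb,g([[180,45],[414,112],[293,515],[75,458]]),.016,True)
print("bar ends",e,e.mean(0),"len",np.linalg.norm(e[0]-e[1]),"tray",t,t.mean(0),[np.linalg.norm(t[i]-t[(i+1)%4]) for i in range(4)],"yaw",[np.arctan2(*(a[0]-a[1])[1::-1]) for a in(e,t[[0,3]],t[[1,2]])])
D=down(1.57);k=[.535,.3343]
robot.move_ptp([*k,.24],D)
hit=robot.move_linear([*k,.166],.12,threshold=6);print(hit,robot.get_state()["ee_pos"])
if not hit:
    robot.gripper_to(.02);s=robot.get_state();print(s["opening"],s["force"],s["time"],s["ee_pos"])
    robot.move_linear([*k,.26],.12);robot.pause(.2);s=robot.get_state();print(s["opening"],s["force"],s["time"],s["ee_pos"])
    cv2.imwrite("pics/top1.png",robot.grab_frame("top")[:,:,::-1]); cv2.imwrite("pics/scene1.png",robot.grab_frame("scene")[:,:,::-1])
    a=cv2.imread("pics/top1.png")[130:370,60:380];b=cv2.imread("pics/scene1.png")[60:300,240:560];cv2.imwrite("pics/l1.png",cv2.resize(np.hstack([a,b]),(800,300)))
E
```

```text
bar ends [[ 0.635  -0.3625  0.14  ]
 [ 0.3872 -0.2964  0.14  ]] [ 0.5111 -0.3295  0.14  ] len 0.2564749256502264 tray [[ 0.6599 -0.2955  0.016 ]
 [ 0.6202 -0.4369  0.016 ]
 [ 0.3645 -0.3653  0.016 ]
 [ 0.4029 -0.2253  0.016 ]] [ 0.5119 -0.3308  0.016 ] [np.float64(0.14685905892536583), np.float64(0.2655568167267311), np.float64(0.1451952691716619), np.float64(0.266429497948345)] yaw [np.float64(-0.26099912884332355), np.float64(-0.2665714326171318), np.float64(-0.2728228938317698)]
False [0.5352 0.3347 0.1667]
0.03532780664771391 [-1.1617 -0.9123 -0.9944] 7.3 [0.5349 0.3343 0.166 ]
0.035208547034083056 [-0.7349  0.4712 -6.5635] 8.4333 [0.5349 0.3341 0.2594]
```

View pics/l1.png

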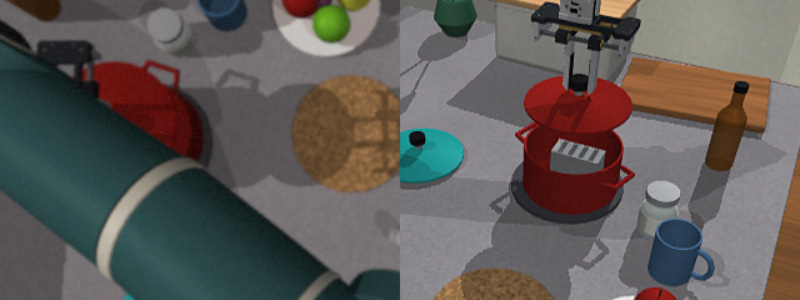

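```bash
python3 - <<'E'
from rig import robot
from h import *
np.set_printoptions(precision=4,suppress=True)
D=down(1.57);m=[.545,-.0493]
robot.move_ptp([*m,.20],D);robot.move_linear([*m,.078],.15)
robot.pause(.15);hit=robot.move_linear([*m,.055],.03,threshold=3);s=robot.get_state();print(hit,s["ee_pos"],s["force"],s["opening"])
if hit or s["ee_pos"][2]<.064:
    robot.gripper_to(.065);print(robot.get_state()["opening"])
    robot.move_linear([*m,.20],.15)
    robot.move_ptp([.50,.333,.36],down(1.57))
    c=robot.camera_info("wrist");im=robot.grab_frame("wrist");cv2.imwrite("pics/w_pot.png",im[:,:,::-1]);np.save("w_pot.npy",c,allow_pickle=True);print(cam(c)[1])
    t=robot.grab_frame("top");cv2.imwrite("pics/top2.png",t[:,:,::-1])
    print(robot.get_state()["time"],robot.get_state()["qpos"])
    cv2.imwrite("pics/w3.png",np.hstack([cv2.resize(im[:,:,::-1],(400,300)),cv2.resize(t[:,:,::-1],(400,300))]))
E
```

```text
True [ 0.5444 -0.0494  0.0601] [ 0.1477 -0.0128 -4.7959] 0.035240743751901935
0.0651701531785775
[0.5014 0.3979 0.5198]
15.0417 [ 0.1706  0.5145 -1.1843  1.4675  0.4754  1.4766 -1.0143]
```

View pics/w3.png

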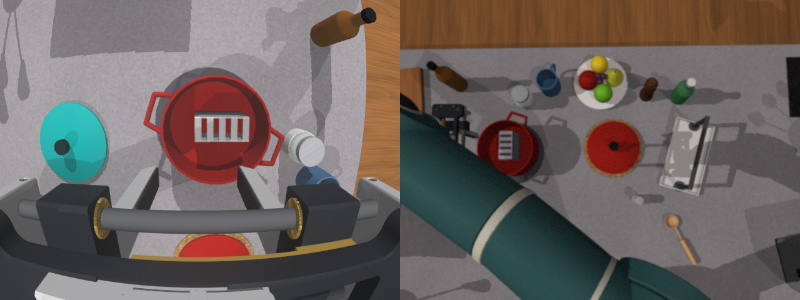

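```bash
python3 - <<'E'
from rig import robot
from h import *
np.set_printoptions(precision=4,suppress=True)
I=cv2.imread("pics/w_pot.png");c=np.load("w_pot.npy",allow_pickle=True).item()
h=cv2.cvtColor(I,cv2.COLOR_BGR2HSV)
w=roi((h[...,1]<60)&(h[...,2]>110),295,165,415,245).astype(np.uint8)
w2=cv2.morphologyEx(w,cv2.MORPH_CLOSE,np.ones((11,11)))
cn=max(cv2.findContours(w2,0,1)[0],key=cv2.contourArea)[:,0]
P=plane(c,cn,.103,True)[:,:2].astype(np.float32);r=cv2.minAreaRect(P);print("rack",r);bx=cv2.boxPoints(r);print(bx)
e=[np.arctan2(*(bx[(i+1)%4]-bx[i])[::-1]) for i in range(4)];print("edges",e)
red=cv2.morphologyEx((((h[...,0]<8)|(h[...,0]>172))&(h[...,1]>120)).astype(np.uint8)|w2,cv2.MORPH_CLOSE,np.ones((9,9)))
red=cv2.morphologyEx(roi(red,200,100,480,310),cv2.MORPH_OPEN,np.ones((31,31)))
rc=max(cv2.findContours(red,0,1)[0],key=cv2.contourArea)[:,0]
print("pot rim",cv2.minEnclosingCircle(plane(c,rc,.117,True)[:,:2].astype(np.float32)))
o=I.copy();cv2.drawContours(o,[cn.reshape(-1,1,2)],-1,(0,255,0),1);cv2.drawContours(o,[rc.reshape(-1,1,2)],-1,(255,255,0),1)
cv2.imwrite("pics/c3.png",cv2.resize(o[100:310,240:480],None,fx=2.6,fy=2.6))
E
```

```text
rack ((0.5452777147293091, 0.3387517035007477), (0.1004183366894722, 0.048613205552101135), 0.0751722902059555)
[[0.495  0.363 ]
 [0.4951 0.3144]
 [0.5955 0.3145]
 [0.5955 0.3631]]
edges [np.float32(-1.5694845), np.float32(0.0013117754), np.float32(1.5721083), np.float32(-3.140281)]
pot rim ((0.5366088151931763, 0.3385525345802307), 0.10907922685146332)
```

View pics/c3.png

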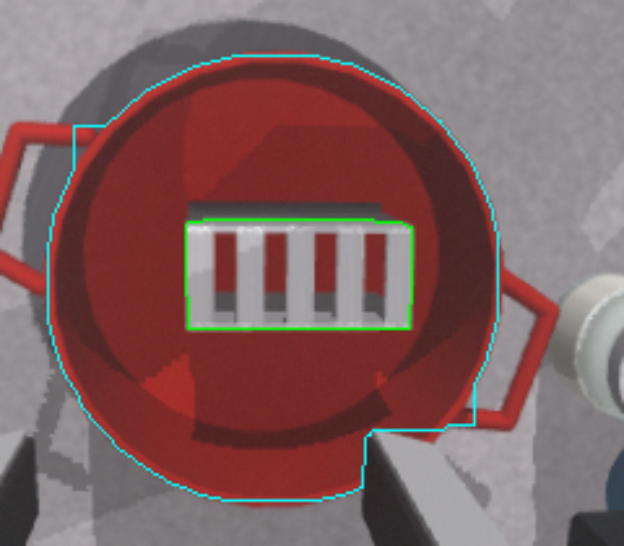

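The rack is at about (0.545, 0.338) with yaw ≈ 0. It measures 100.4 x 48.6 mm against the given 100 x 46, and the excess is a visible strip of the +y leg. Next I grasp it.

```bash
python3 - <<'E'
from rig import robot
from h import *
np.set_printoptions(precision=4,suppress=True)
D=down(np.pi);k=[.5453,.3375]
print(robot.ik([*k,.088],D))
robot.move_ptp([*k,.24],D);s0=robot.get_state();print(s0["opening"],s0["force"],s0["ee_pos"],s0["qpos"][6])
hit=robot.move_linear([*k,.088],.12,threshold=6);print(hit,robot.get_state()["ee_pos"])
if not hit:
    robot.gripper_to(.03);s=robot.get_state();print(s["opening"],s["force"],s["time"],s["ee_pos"])
    robot.move_linear([*k,.28],.12);robot.pause(.2);s=robot.get_state();print(s["opening"],s["force"],s["time"],s["ee_pos"])
    a=robot.grab_frame("scene")[:,:,::-1];b=robot.grab_frame("wrist")[:,:,::-1];cv2.imwrite("pics/r.png",np.hstack([cv2.resize(a[20:260,240:560],(400,300)),cv2.resize(b,(400,300))]))
E
```

```text
[ 0.1538  0.9676 -1.2045  1.6485  0.9562  1.2259  0.3017]
0.06519526278148845 [-0.1624  0.0453  0.4013] [0.5454 0.3374 0.2403] 0.4291908843338211
False [0.5456 0.3377 0.0887]
0.0456801978449248 [0.4236 0.0684 2.8562] 18.2417 [0.5454 0.3375 0.0882]
0.04605115636509339 [ 0.6027 -0.1755 -2.497 ] 20.1917 [0.5452 0.3375 0.2797]
```

View pics/r.png

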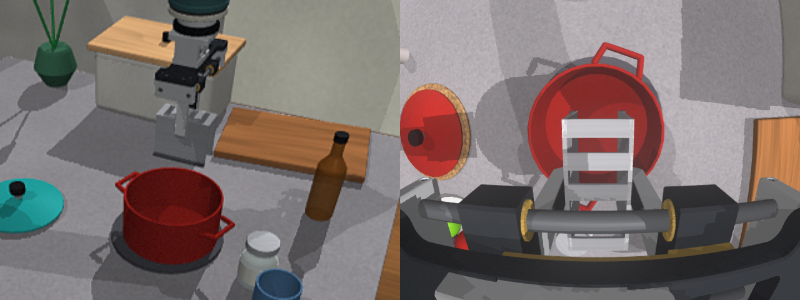

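```bash
python3 - <<'E'
from rig import robot
from h import *
np.set_printoptions(precision=4,suppress=True)
D=down(np.pi-.267);m=[.5115,-.3298]
robot.move_ptp([*m,.29],D);robot.move_linear([*m,.235],.12);robot.pause(.1)
a=robot.grab_frame("scene")[:,:,::-1];b=robot.grab_frame("wrist")[:,:,::-1];s=robot.get_state();print(s["time"],s["ee_pos"],s["force"],s["opening"])
cv2.imwrite("pics/b.png",np.hstack([cv2.resize(a[240:480,80:400],(400,300)),cv2.resize(b,(400,300))]))
E
```

```text
23.475 [ 0.5118 -0.3299  0.2357] [-0.4725  0.5002 -1.422 ] 0.04602043415026944
```

View pics/b.png

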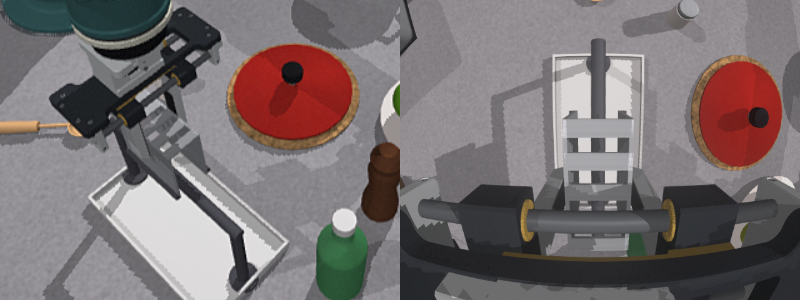

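The bar lies along the rack and between its legs in the wrist view, at (598,100). It looks well aligned, so I lower the rack until it touches.

```bash
python3 - <<'E'
from rig import robot
from h import *
np.set_printoptions(precision=4,suppress=True)
m=[.5115,-.3298]
h0=robot.move_linear([*m,.150],.08,threshold=6);print(h0,robot.get_state()["ee_pos"]);robot.pause(.2)
if not h0:
    h=robot.move_linear([*m,.130],.025,threshold=2.5);s=robot.get_state();print(h,s["ee_pos"],s["force"],s["time"])
    if abs(s["ee_pos"][2]-.136)<.005:
        robot.gripper_to(.066);robot.pause(.2);print(robot.get_state()["opening"])
        robot.move_linear([*m,.26],.12);robot.move_ptp([.36,-.30,.38],down(np.pi-.267))
        t=robot.grab_frame("top")[:,:,::-1];a=robot.grab_frame("scene")[:,:,::-1];c=robot.camera_info("wrist");b=robot.grab_frame("wrist")[:,:,::-1];np.save("w_end.npy",c,allow_pickle=True)
        for n,i in(("t",t),("s",a),("w",b)):cv2.imwrite(f"pics/end_{n}.png",i)
        cv2.imwrite("pics/end.png",np.vstack([np.hstack([cv2.resize(i,(400,300)) for i in(a,t)]),np.hstack([cv2.resize(b,(400,300)),cv2.resize(a[280:480,100:367],(400,300))])]))
        s=robot.get_state();print(s["time"],s["ee_pos"],s["force"])
E
```

```text
False [ 0.5118 -0.3299  0.1505]
True [ 0.5114 -0.3298  0.1359] [ 0.2962 -0.1571  2.9356] 25.4583
0.0658550925512918
28.3667 [ 0.3605 -0.3     0.3793] [-0.0349  0.4872 -0.7384]
```

View pics/end.png

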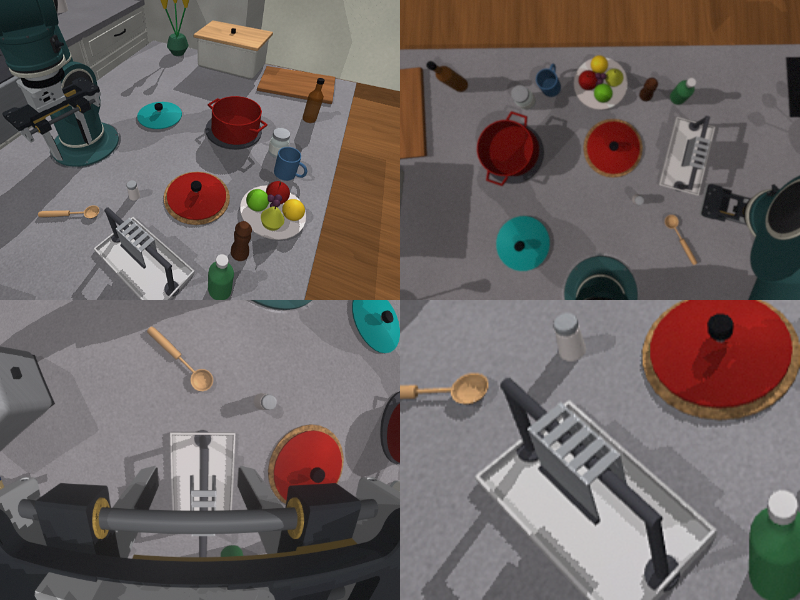

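```bash
python3 - <<'E'
from rig import robot
from h import *
np.set_printoptions(precision=4,suppress=True)
T=cv2.imread("pics/end_t.png");S=cv2.imread("pics/end_s.png");ct=robot.camera_info("top");cs=robot.camera_info("scene")
k1=blob(roi(T.max(2)<45,325*8//5-60,200,525-150,265)) if 0 else blob(roi(T.max(2)<45,325,215,360,250));k2=blob(roi(S.max(2)<50,300,285,326,306))
print("knob",k1[1],k2[1],tri(ct,k1[1],cs,k2[1]),"expect mat .545,-.049,.058")
z=[(T,430,180,520,315),(S,150,320,320,480)]
cv2.imwrite("pics/z.png",np.hstack([cv2.resize(I[y0:y1,x0:x1],(400,600 if 0 else int(400*(y1-y0)/(x1-x0)))) [:370] for I,x0,y0,x1,y1 in z]))
E
```

```text
knob [341.871  233.3097] [313.4826 297.5217] (array([ 0.5453, -0.0503,  0.0575]), [np.float64(0.0007560950243260008), np.float64(0.0007560950243257239)]) expect mat .545,-.049,.058
```

View pics/z.png

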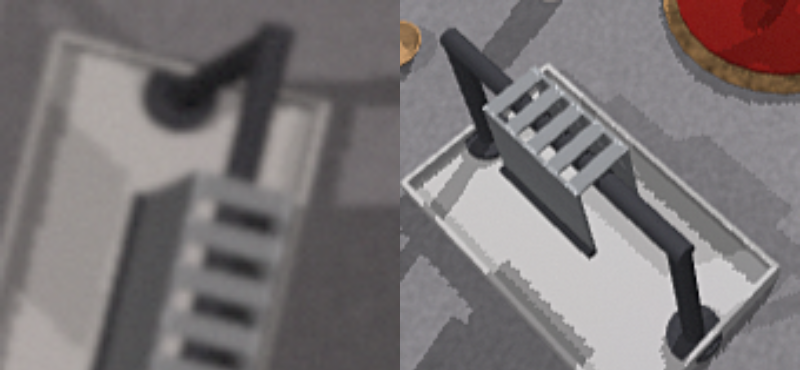

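```bash
python3 - <<'E'
from rig import robot
from h import *
np.set_printoptions(precision=4,suppress=True)
P=plane(robot.camera_info("scene"),[[186.1,365.9],[211.6,348],[248.6,383.7],[225.2,402.9]],.151);print(P,P.mean(0),"bar mid .5115 -.3298",np.linalg.norm(P[0]-P[3]),np.linalg.norm(P[0]-P[1]))
robot.sign_off();print(robot.get_state()["time"])
E
```

```text
[[ 0.46   -0.3396  0.151 ]
 [ 0.4773 -0.2927  0.151 ]
 [ 0.5691 -0.3219  0.151 ]
 [ 0.5545 -0.3656  0.151 ]] [ 0.5152 -0.33    0.151 ] bar mid .5115 -.3298 0.09793512079085907 0.04993879478846174
the job is handed in; nothing more can be done
the job is handed in; nothing more can be done
```

I set the red lid knob up on the cork mat, hung the steel rack astride the drying bar, and handed the job in after about 28 s. Both were lowered until they touched before I let go.

- **Lid:** the knob measured (0.545, -0.050, 0.0575) afterwards. The mat centre is about (0.545, -0.049), so the lid is within about 2 mm of the middle and at the expected height of 0.058.
- **Rack:** it touched the bar at the predicted height, with the tool at 0.136 m. Its top measured about (0.515, -0.330) from hand-read corners, against the bar middle at (0.5115, -0.330). That is about 4 mm off along the bar, with an error of a few mm in the reading. One leg hangs each side of the bar.
- **Everything else:** the pot, the turquoise look-alike lid and the bystanders looked undisturbed in the final pictures. I compared those by eye and did not measure them.
- **Other checks:** the arm was clear of everything when I handed in, and no check failed. The first bar angle estimates disagreed slightly, from -0.25 to -0.28 rad. I used -0.267, which fits the tray edges.

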